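Click the bur block into its bench dock and fold back the lid

ROBOT

A 6-joint arm with a two-finger parallel gripper is mounted at the origin on a cart in front of the work surface, level with it; the furniture and walls round the work are solid. World frame = base frame: x ahead of the robot, y to its left, z up, the work surface at z = 0. Lengths are in m, angles in rad, forces in N, time in s.
With the tool pointing down it reaches from about 0.25 to 0.8 m from the base axis. Payload 3.9 kg.
Tool frame: the origin (TCP) lies midway between the tips of the shut fingers; the grasp point (between the pads) lies 19 mm behind it; z points along the fingers, y is the line along which they close (so a half turn about z gives the same grasp; the last joint's range is limited). The gripper opens to 85 mm and grips with 20 to 120 N. Pads are 22 mm wide; open, the fingers measure 114 mm over their backs; the gripper's body (76 mm by 85 mm) begins 54 mm behind the grasp point. The pads swing forward as they close: fully open they stand 13 mm farther back than shut.
Start: joints at [1.257, 0.26, -0.138, 1.173, 0, 1.571], TCP at [0.162, 0.499, 0.231] pointing down, gripper open.
Joint ranges: [-2.78, 2.78], [-0.83, 1.72], [-1.28, 1.37], [-1.9, 2.12], [-1.57, 1.48], [-3.14, 3.14]. Speed limits (rad/s): [2.57, 2.57, 3.14, 3.14, 3.14, 3.14].

INTERFACE

Orientations are given as a rotation vector (axis times angle).
In Python, from workcell import readout, cams, manip gives the robot as it stands. The module is installed in compiled form; this text tells all that it offers.
- The arm moves only by the shell command python3 -m creep 'ROWS' [OPENING] [FORCE]. ROWS is a JSON object of lists of equal length, an entry for each row: "slide": the shift along the tool's x, y, z in cm, a list of three; "turn": the turn about the tool's z in degrees. A call has 1 to 12 rows; each row shifts and turns the commanded pose from where the row before left it, along the tool's axes as they then stand; what a row does not reach is not made up. A row lasts 1/10 s, in which the tool goes at most 50 mm and 8.59 degrees, less where a joint would pass 70% of its speed; a pose out of reach is approached as far as the arm can. A call is refused whole if a number of a shift passes 5 or a number of a turn 8.59, either way. A call with a gripper value outside its range is refused whole. OPENING is the opening, from 0 (shut) to 1 (fully open), set as the call begins (- or left out, the last holds). The fingers move at their own pace and stop on an object; FORCE is the grip in N (left out, the last holds). Time passes only in rows, so rows that do not move let the fingers close. It gives the time, the measured TCP pose, the force, the opening and the grip force at its end, in the units of the state.
- readout.get_obs(): the state, without advancing time (a new reading comes with each control period).
- cams.snapshot(name): name is "scene" or "top" or "wrist"; returns a dict with "pixels" (384x512x3 uint8, blue, green, red), "fx", "fy", "cx", "cy" (pixels), "origin" and "orientation" of the camera in the world; the wrist camera has in their place "T_tool_cam" (4x4, takes a point from camera to tool coordinates, whose origin is the TCP and whose axes are the flange's). Camera axes: x right, y down, z forward; pixel columns grow to the right and rows downward; lengths in m; the calibration is good to about 2 mm. The wrist camera is an equidistant fisheye: a pixel r from the principal point sees the ray r / f radians off the axis. A picture is of the moment at which its call begins: read the wrist's pose just before it. There is no depth.
- manip.sign_off(): hands the job in; it is judged then, once.
The state is a dict: "time_s": time; "joints": joint angles; "joint_velocities": joint speeds; "effort": joint torques, N m; "tcp_pos": TCP position; "tool_rot": TCP orientation; "contact_force": force on the tool from outside, world axes, zero at the start; "ft_torque": the same for the moment, N m; "gripper_width": finger opening in m; "gripper_force": force on a finger pad.
Only numpy, scipy, OpenCV 4.12 (cv2) and the standard library are available. Lean on these libraries where they do the work, as an engineer would, in place of code of your own. Each camera call takes 0.05 s, during which the arm holds its last target. There are 200 camera calls.

TASK

Slide the bur block into the bench dock from the dock's open end, with the lid still shut, and push it gently home until the sprung ball clicks into the groove of its slide shoe; the stop bracket may be set anywhere along its slots, so feel for it and keep the push well under 20 N. Then, with the block clicked in, fold its clear lid back past upright so that the burs are at hand, leave the block clicked in and do not disturb the other things on the bench.

Things in the scene. Friction and masses are not known exactly. Their poses are not given: they have to be found in the camera images.
- dock: Fixed grey bench dock, 88 x 190 mm base plate 5 mm thick, two steel rails along y. Origin: on the underside, 75 mm from the open end; z up, y points into it, away from its open end; the block goes in along +y, its own axes parallel to the dock's. Floor at z = 5 mm. Rails from y = -20 to +50 mm, 64 mm apart inside; their lips overhang 4 mm at z = 15 to 19 mm, so the shoe only slides in endwise.
- dock_mouth (a point): Centre of the dock's open end on its floor, at (0, -20, 5) mm in the dock's frame. The rails' ends flare outward over 15 mm beyond it; the bare floor runs on to y = -75 mm as a porch on which the shoe can be set before it slides in. Nothing of the dock rises above z = 21 mm.
- bur_block: Blue bur block, 50 x 90 x 20 mm, under a clear lid, screwed on a steel slide shoe 62 x 100 x 8 mm; 0.25 kg in all, 54 mm high. Origin: underside centre of the shoe, z up, x across, y along; its leading end (+y) is chamfered. Block sides at x = +-25 mm, z = 8 to 54 mm, can be gripped. V groove in the middle of the shoe's -x side (y = 0). Once home its origin is at y = +7 to +43.5 mm in the dock.
- ball (a joint): Sprung ball (8 mm) in the dock's -x rail, carried with the end stop by a dark bracket clamped in slots, set anywhere within 36 mm along the dock. Value: how far it is pressed in (m), 0 to 0.0045; 0 = out, as before the shoe reaches it or in the groove, about 0.002 while the shoe's side passes. Sliding in takes roughly 5 to 12 N of push, then it drops in with a click; the stop is 0.5 mm beyond.
- burs_lid (a joint): Clear lid of the bur block (rad): 0 shut, pi/2 upright, 1.92 fully back. It hinges on the block's +x long side and its -x side swings up and over towards +x. Light (0.03 kg); a stiff hinge keeps it wherever it is left.
- lid_tab (a point): Blue thumb tab of the clear lid, 20 mm wide (along y), 5 mm thick, sticking out about 18 mm from the lid's -x face near its top, at the trailing end. Shut, this point lies at (-35, -34, 50.5) mm in the bur block's frame. Its two ends (y = -24 and -44 mm) can be pinched, the lid then turning between the pads.
- lid_hinge (a point): Middle of the lid's hinge line, which runs along the block's y axis: (+25.8, 0, 27.5) mm in the bur block's frame.
- handpiece: Bystander: black motor handpiece, 173 mm, lying in its wire cradle at the back right. Leave it.
- dappen: Bystander: small white dappen dish, 39 mm wide, 27 mm high, behind the bur block. Leave it.
- tape: Bystander: roll of tan tape, 103 mm wide, 25 mm high, lying at the back. Leave it.
- pliers: Bystander: red-handled pliers, 124 mm, lying behind the dock. Leave them.
- screwdriver: Bystander: blue-handled screwdriver, 141 mm, lying at the front right edge. Leave it.
- brush: Bystander: red-handled paint brush, 132 mm, lying at the right. Leave it.

How it is judged:
On the way, in this order (a step that is already met when the one before it is completed fails the run):
1. The bur block is clicked into the dock with its lid still shut (value of joint ball below 0.001 m and y of bur_block in the frame of dock between 0.004 and 0.047 m and x of bur_block in the frame of dock between -0.003 and 0.003 m and z of bur_block in the frame of dock below 0.008 m and angle between the y axis of bur_block and the y axis of dock, either way round below 0.04 rad and value of joint burs_lid below 0.3 rad), for 0.2 s.
2. The lid is folded back past upright while the block stays clicked in (value of joint ball below 0.001 m and y of bur_block in the frame of dock between 0.004 and 0.047 m and x of bur_block in the frame of dock between -0.003 and 0.003 m and z of bur_block in the frame of dock below 0.008 m and angle between the y axis of bur_block and the y axis of dock, either way round below 0.04 rad and value of joint burs_lid above 1.45 rad), for 0.2 s.
At the end, for the whole second after the job is handed in: Block in the dock, shoe on the floor between the rails (within 3 mm sideways, 0.04 rad), sprung ball out in its groove (pressed in less than 1 mm), lid open beyond 1.45 rad, block at rest (all of step 2 and linear speed of bur_block below 0.02 m/s); the robot touches nothing.
It fails at once if The bur block, once between the rails, is pressed against the rails, ball or stop with more than 36 N summed over all these contacts (a straight push of some 20 N) (contact force between bur_block and dock above 36 N and y of bur_block in the frame of dock above -0.065 m).
It fails at once if Another thing on the bench is shifted by more than 25 mm (distance of any of handpiece, dappen, tape, pliers, screwdriver, brush from where it was at the start of the episode above 0.025 m).
It also fails if it takes over 58 s, if anything falls off the work surface, if the arm or the gripper's body presses on something with over 40 N, if the wrist force passes 120 N, or if a joint passes its speed limit or range.

## Working session

There is one attempt and no reset: what is moved stays moved. The work goes in short steps, Python scripts to look and compute and a shell command to move; the robot and the scene stay as the last step left them, time stands still between calls to the robot, and variables do not carry over. Pictures are saved under pics/ and viewed, at most 10 in all, crops included, and the job is handed in when it is done.

```bash
mkdir -p pics
python3 - <<'E'
from workcell import readout, cams
import cv2, numpy as np
print(readout.get_obs())
for n in ("scene","top"):
    s=cams.snapshot(n); cv2.imwrite(f"pics/{n}0.png",s["pixels"])
    np.save(f"pics/{n}0.npy",s,allow_pickle=True)
    print({k:v for k,v in s.items() if k!="pixels"})
E
```

```text
{'time_s': 0.0, 'joints': array([ 1.25702397e+00,  2.60631868e-01, -1.39400009e-01,  1.17270199e+00,
        8.42857204e-07,  1.57080831e+00]), 'joint_velocities': array([-0.00090887,  0.00019233,  0.00173313, -0.00026026, -0.00052252,
       -0.00192965]), 'effort': array([-1.76125941e-03, -4.05672669e+01,  2.53925121e+01,  1.86392415e-02,
        9.63212528e-05,  5.04545611e-06]), 'tcp_pos': array([0.16182491, 0.49870319, 0.23048055]), 'tool_rot': array([-4.90824035e-01, -3.10270527e+00,  3.00560608e-03]), 'contact_force': array([ 0.2676559 , -0.10210616,  0.92573122]), 'ft_torque': array([-0.02059521, -0.00276251,  0.05870712]), 'gripper_force': 0.0, 'gripper_width': 0.08518494198635478}
{'fx': 463.3242225485935, 'fy': 463.3242225485935, 'cx': 247.0786982530127, 'cy': 192.74579644608207, 'origin': array([-0.00608793,  0.50271395,  0.68627362]), 'orientation': array([-0.92637918,  2.36177192, -1.20755946])}
{'fx': 362.9781999152766, 'fy': 362.9781999152766, 'cx': 250.7299406403035, 'cy': 197.73992346191417, 'origin': array([ 0.51555079, -0.10484947,  1.08072732]), 'orientation': array([-2.19828777,  2.21747278, -0.042344  ])}
```

View pics/top0.png

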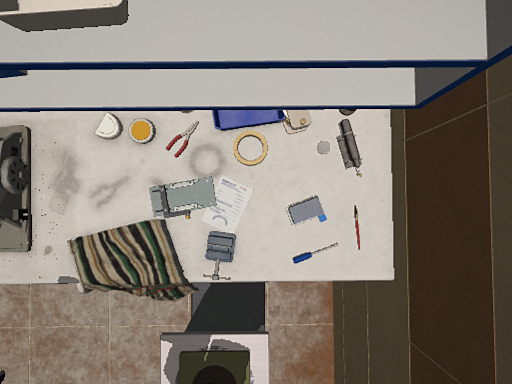

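View pics/scene0.png

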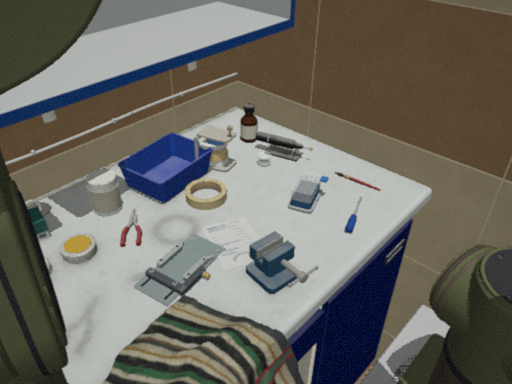

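The top view shows the dock around (183,197), the block around (306,210) with its tab at (323,218), and a vise at (220,247). Next I'll enlarge the dock and block.

Run:
```python
import cv2, numpy as np
a=cv2.imread("pics/top0.png"); b=cv2.imread("pics/scene0.png")
r=lambda im,x,y,w,h,k: cv2.resize(im[y:y+h,x:x+w],None,fx=k,fy=k,interpolation=cv2.INTER_CUBIC)
A=r(a,140,165,90,60,5); B=r(a,280,185,60,60,5)
C=r(b,130,230,110,75,4.0); D=r(b,280,165,60,60,5)
out=np.zeros((600,760,3),np.uint8)
out[:300,:450]=A; out[:300,455:755]=B; out[300:600,:440]=C; out[300:600,455:755]=D
cv2.imwrite("pics/zoom0.png",out)
```

```text
(no output)
```

View pics/zoom0.png

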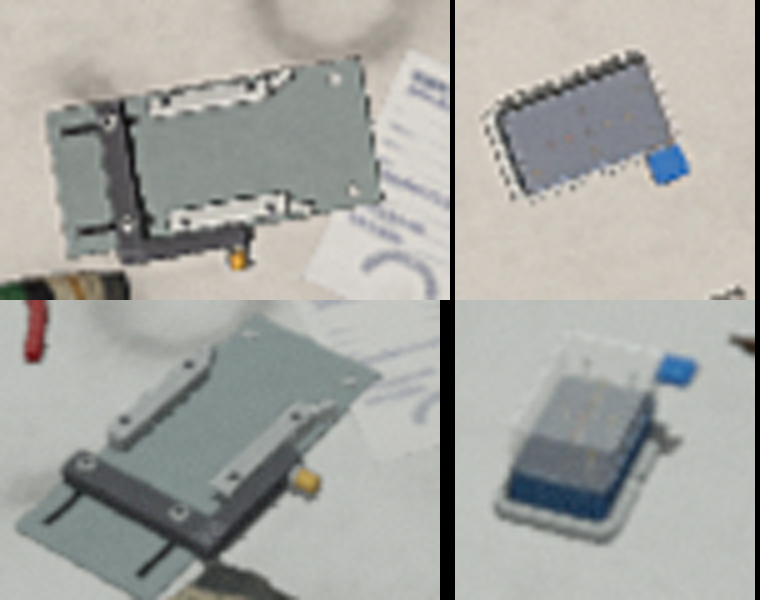

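Zoomed: the dock's mouth faces right in the top view, with plate corners at about (150,187), (212,176), (216,205), (154,217). The bracket is at the left. The block's tab is at its lower right, so block and dock face the same way (their +y points image-left). Now I'll measure.

```bash
cat > h.py <<'E'
import cv2, numpy as np
from scipy.spatial.transform import Rotation as R
def rays(s,uv):
    uv=np.atleast_2d(uv).astype(float)
    d=np.c_[(uv[:,0]-s["cx"])/s["fx"],(uv[:,1]-s["cy"])/s["fy"],np.ones(len(uv))]
    return s["origin"],d@R.from_rotvec(s["orientation"]).as_matrix().T
def plane(s,uv,z):
    o,d=rays(s,uv); return o+d*((z-o[2])/d[:,2])[:,None]
def blob(s,lo,hi,box,hsv=True,close=3):
    x,y,w,h=box; im=s["pixels"][y:y+h,x:x+w]
    m=cv2.inRange(cv2.cvtColor(im,cv2.COLOR_BGR2HSV),np.array(lo),np.array(hi))
    m=cv2.morphologyEx(m,cv2.MORPH_CLOSE,np.ones((close,close)))
    c=max(cv2.findContours(m,cv2.RETR_EXTERNAL,cv2.CHAIN_APPROX_NONE)[0],key=cv2.contourArea)
    return c[:,0,:]+[x,y], m
def cen(c):
    M=cv2.moments(c.astype(np.int32)); return np.array([M["m10"],M["m01"]])/M["m00"]
def rect(P):
    (c,sz,a)=cv2.minAreaRect((P[:,:2]*1000).astype(np.float32)); return c,sz,a
E
python3 - <<'E'
from h import *
t=np.load("pics/top0.npy",allow_pickle=True).item(); s=np.load("pics/scene0.npy",allow_pickle=True).item()
for p in [(175,200),(205,190),(158,207),(300,205),(310,215),(315,205),(323,218),(230,190),(130,190)]:
    print(p, cv2.cvtColor(t["pixels"][p[1]:p[1]+1,p[0]:p[0]+1],cv2.COLOR_BGR2HSV)[0,0])
# tab
ct,_=blob(t,(100,150,80),(120,255,255),(312,208,22,22)); cs,_=blob(s,(100,150,80),(120,255,255),(315,170,20,20))
o1,d1=rays(t,cen(ct)); o2,d2=rays(s,cen(cs)); d1,d2=d1[0],d2[0]
A=np.c_[d1,-d2]; k=np.linalg.lstsq(A,o2-o1,rcond=None)[0]
print("tab",cen(ct),cen(cs),o1+k[0]*d1,o2+k[1]*d2)
c=np.array([(149.6,187.4),(212.4,176),(216.4,205),(153.6,216.6)])
P=plane(t,c,.005)[:,:2]; print("dock",P*1000,np.linalg.norm(np.diff(P,axis=0),axis=1),P.mean(0))
c=np.array([(500,110),(640,60),(672,140),(525,193)])-[455,0]; c=c/5+[280,185]
for z in(.028,.054):
    P=plane(t,c,z)[:,:2]; print("blk",P*1000,np.linalg.norm(np.diff(P,axis=0),axis=1),P.mean(0))
E
```

```text
(175, 200) [ 73  12 145]
(205, 190) [ 70  10 146]
(158, 207) [ 60   9 146]
(300, 205) [113  21 145]
(310, 215) [111  23 144]
(315, 205) [115  20 140]
(323, 218) [106 164 185]
(230, 190) [ 18  12 214]
(130, 190) [ 16  24 204]
tab [322.26086957 217.5       ] [323.84946237 178.84946237] [ 0.49119359 -0.31342395  0.0509658 ] [ 0.49177011 -0.31299355  0.05086498]
dock [[583.74378043 188.11552212]
 [616.07351445   1.95623531]
 [529.87380154  -9.42272729]
 [497.20793733 176.28845295]] [0.18894574 0.08694752 0.18856219] [0.55672476 0.08923437]
blk [[ 521.93233024 -221.93666622]
 [ 550.26058487 -303.67981919]
 [ 503.65874492 -321.58223325]
 [ 473.7318038  -235.84324755]] [0.08651262 0.04992222 0.09081187] [ 0.51239587 -0.27076049]
blk [[ 521.77472051 -219.04487555]
 [ 549.40333088 -298.76915628]
 [ 503.9524517  -316.22942093]
 [ 474.76463879 -232.60799557]] [0.08437595 0.04868925 0.08856902] [ 0.51247379 -0.26666286]
```

Sizes match: 189x87 plate, 50x90 block, tab at z = 51 mm and within 1.5 mm of where the block pose predicts it. The dock origin is about (560,69.5) mm with yaw 9.9°. The block is about (512,-271) mm with yaw 19.1°.

```bash
cat > to.py <<'E'
# to.py X Y Z(mm) YAW(deg of tool y): shift in current tool axes (cm), turn about tool z (deg)
import sys
from h import *
from workcell import readout
o=readout.get_obs(); r=R.from_rotvec(o["tool_rot"]); M=r.as_matrix()
yaw=np.degrees(np.arctan2(M[1,1],M[0,1]))
print("t",round(o["time_s"],2),"tcp",(o["tcp_pos"]*1000).round(1),"yaw",yaw.round(2),"tilt",np.degrees(np.arccos(-M[2,2])).round(2),"F",o["contact_force"].round(1),"w",round(o["gripper_width"]*1000,1),"gf",round(o["gripper_force"],1))
if len(sys.argv)>4:
    X=np.array(list(map(float,sys.argv[1:4])))/1000
    w=X-o["tcp_pos"]
    t=-(float(sys.argv[4])-yaw); t=(t+90)%180-90
    print("slide cm",(M.T@w*100).round(2),"turn",round(t,2), "after turn slide",((M@R.from_euler('z',t,degrees=True).as_matrix()).T@w*100).round(2))
E
python3 to.py 512.4 -270.8 100 19.1
```

```text
t 0.1 tcp [161.9 498.8 230.5] yaw 72.02 tilt 0.1 F [-0.  -1.1  0.5] w 85.8 gf 0.0
slide cm [-57.1  -62.36  13.16] turn 52.92 after turn slide [-84.17   7.96  13.16]
```

```bash
python3 -m creep '{"slide":[[-3.1,-3.4,0],[-3.1,-3.4,0],[-3.1,-3.4,0],[-3.1,-3.4,0],[-3.1,-3.4,0],[-3.1,-3.4,0],[-3.1,-3.4,0],[-3.1,-3.4,0],[-3.1,-3.4,0],[-3.1,-3.4,0],[-3.1,-3.4,0],[-3.1,-3.4,0]],"turn":[0,0,0,0,0,0,0,0,0,0,0,0]}' 1 30 && python3 to.py 512.4 -270.8 100 19.1
```

```text
time_s: 1.3
tcp_pos: [0.39, -0.0055, 0.2312]
tool_rot: [-0.491, -3.103, -0.0]
contact_force: [0.6, 0.2, -0.4]
gripper_width: 0.085
gripper_force: 0.0
t 1.3 tcp [390.   -5.5 231.2] yaw 72.0 tilt 0.02 F [ 0.6  0.2 -0.4] w 85.0 gf 0.0
slide cm [-19.84 -21.46  13.11] turn 52.9 after turn slide [-29.08   2.88  13.11]
```

```bash
python3 -m creep '{"slide":[[-3,-3.2,0],[-3,-3.2,0],[-3,-3.2,0],[-3,-3.2,0],[-3,-3.2,0],[-3,-3.2,0],[0,0,2],[0,0,2],[0,0,2],[0,0,2],[0,0,1],[0,0,0]],"turn":[0,0,0,0,0,0,0,0,0,0,0,0]}' && python3 -m creep '{"slide":[[0,0,0],[0,0,0],[0,0,0],[0,0,0],[0,0,0],[0,0,0],[0,0,0],[0,0,0]],"turn":[7.5,7.5,7.5,7.5,7.5,7.5,7.5,0.4]}' >/dev/null&& python3 to.py 512.4 -270.8 100 19.1
python3 - <<'E'
from workcell import cams
import cv2
cv2.imwrite("pics/w1.png",cams.snapshot("wrist")["pixels"])
E
```

```text
time_s: 2.5
tcp_pos: [0.5005, -0.2411, 0.1396]
tool_rot: [-0.49, -3.099, -0.002]
contact_force: [0.7, 1.1, 0.4]
gripper_width: 0.0857
gripper_force: 0.0
t 3.3 tcp [ 502.6 -242.   142.5] yaw 19.12 tilt 0.11 F [-0.3  0.3  0. ] w 85.6 gf 0.0
slide cm [-3.03 -0.02  4.25] turn 0.02 after turn slide [-3.03 -0.02  4.25]
```

View pics/w1.png

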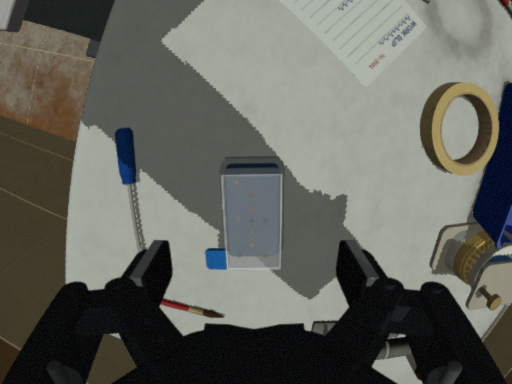

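The wrist view shows the block square to the fingers and centred at column ~252, with the finger midpoint at ~256. The tab is at (216,258), clear of the finger tracks. Descending to grip.

```bash
python3 -m creep '{"slide":[[-1.4,0,0],[-1.4,0,0],[0,0,3],[0,0,3],[0,0,2.5],[0,0,2],[0,0,1.5],[0,0,0.6],[0,0,0],[0,0,0]],"turn":[0,0,0,0,0,0,0,0,0,0]}' >/dev/null&& python3 to.py 512.4 -270.8 16 19.1
```

```text
t 4.35 tcp [ 511.8 -269.    15.9] yaw 19.12 tilt 0.07 F [-0.4 -0.  -0.7] w 85.5 gf 0.0
slide cm [-0.19 -0.   -0.01] turn 0.02 after turn slide [-0.19 -0.   -0.01]
```

```bash
python3 -m creep '{"slide":[[0,0,0],[0,0,0],[0,0,0],[0,0,0],[0,0,0],[0,0,0],[0,0,0],[0,0,0]],"turn":[0,0,0,0,0,0,0,0]}' 0.4 30 ; python3 -m creep '{"slide":[[0,0,0],[0,0,0],[0,0,0],[0,0,0],[0,0,0],[0,0,0]],"turn":[0,0,0,0,0,0]}' 0 30 >/dev/null; python3 to.py
```

```text
time_s: 5.15
tcp_pos: [0.5117, -0.2685, 0.0162]
tool_rot: [1.821, 2.558, 0.0]
contact_force: [-1.3, 1.2, 5.4]
gripper_width: 0.05
gripper_force: 34.0
t 5.75 tcp [ 511.7 -268.5   16.3] yaw 19.12 tilt 0.1 F [-1.1  0.6  5.2] w 49.8 gf 34.0
```

```bash
python3 -m creep '{"slide":[[0,0,-0.5],[0,0,-1],[0,0,-1.5],[0,0,-2],[0,0,-1],[0,0,0]],"turn":[0,0,0,0,0,0]}' >/dev/null; python3 to.py 575.7 -19.2 66 9.9
```

```text
t 6.35 tcp [ 512.3 -268.8   77. ] yaw 19.12 tilt 0.19 F [ 0.9 -0.4 -4.1] w 50.0 gf 33.2
slide cm [21.51 14.17  1.08] turn 9.22 after turn slide [23.5  10.54  1.08]
```

```bash
python3 -m creep '{"slide":[[1,0.7,0],[2.5,1.6,0],[3,2,0],[3,2,0],[3,2,0],[3,2,0],[3,2,0],[2,1.3,0],[1,0.6,0],[0,0,0],[0,0,0],[0,0,0]],"turn":[0,0,0,0,0,0,0,0,0,4.6,4.6,0]}' >/dev/null; python3 to.py 575.7 -19.2 40 9.9
python3 - <<'E'
from workcell import cams
import cv2,numpy as np
t=cams.snapshot("top"); s=cams.snapshot("scene")
np.save("pics/t2.npy",t,allow_pickle=True);np.save("pics/s2.npy",s,allow_pickle=True)
r=lambda im,x,y,w,h,k: cv2.resize(im[y:y+h,x:x+w],None,fx=k,fy=k,interpolation=cv2.INTER_CUBIC)
cv2.imwrite("pics/z2.png",np.hstack([r(t["pixels"],140,160,130,120,3),r(s["pixels"],130,180,130,120,3)]))
E
```

```text
t 7.55 tcp [573.8 -18.5  74.4] yaw 9.93 tilt 0.12 F [-0.3 -0.2 -2.3] w 50.3 gf 33.2
slide cm [-0.1   0.18  3.44] turn 0.03 after turn slide [-0.1   0.18  3.44]
```

View pics/z2.png

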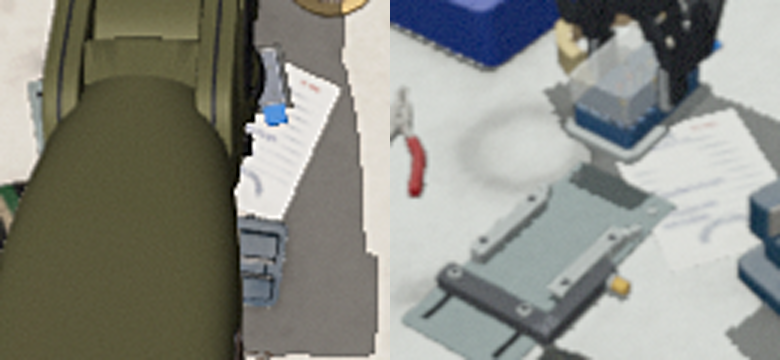

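The scene view shows the block level in the gripper with its lid shut. It is right of the dock's open end (plate end corners near (190,233) and (225,249) in the full image). I'll cross-check the dock's lateral position in this view.

Run:
```python
from h import *
s=np.load("pics/scene0.npy",allow_pickle=True).item(); t=np.load("pics/top0.npy",allow_pickle=True).item()
O=np.array([560.2,69.5]); a=np.radians(9.9); M=np.array([[np.cos(a),np.sin(a)],[-np.sin(a),np.cos(a)]])
f=lambda s,c,z:((plane(s,c,z)[:,:2]*1000-O)@M.T).round(1)
print("scene plate corners in dock",f(s,[(192.5,233.75),(225,249.5),(134.5,286.25)],.005))
# fit plate long edges with subpixel lines: vertical gradient in top view
g=t["pixels"].astype(float); sat=g[:,:,2]-g[:,:,0]+0.5*g[:,:,2]  # paper/bench brighter & warmer
def edge(u0,v0,u1,v1,n=40,L=5):
    d=np.array([u1-u0,v1-v0]);d=d/np.hypot(*d);nn=np.array([-d[1],d[0]]);P=[]
    for k in np.linspace(.05,.95,n):
        c=np.array([u0,v0])+k*np.array([u1-u0,v1-v0]); q=c+nn*np.arange(-L,L+.01,.25)[:,None]
        p=cv2.remap(sat.astype(np.float32),q[:,0].astype(np.float32)[None],q[:,1].astype(np.float32)[None],cv2.INTER_LINEAR)[0]
        P.append(q[np.argmax(np.abs(np.gradient(cv2.GaussianBlur(p[None],(9,1),0)[0])))])
    return np.array(P)
for e in [(149.6,187.4,212.4,176),(190,209,216.4,205),(212.4,176,216.4,205)]:
    Q=f(t,edge(*e),.005); print("edge median x,y",np.median(Q,axis=0),"slope",np.polyfit(Q[:,1],Q[:,0],1)[0].round(3) if e[2]-e[0]>5 else '')
```

```text
scene plate corners in dock [[ 44.3 -69.7]
 [-46.1 -67.2]
 [ 42.2 115.4]]
edge median x,y [45.  18.4] slope -0.0
edge median x,y [-43.65 -33.  ] slope 0.038
edge median x,y [-5.00e-02 -7.39e+01] slope
```

```bash
python3 -m creep '{"slide":[[0,0.1,1],[0,0.08,1.5],[0,0,1.5],[0,0,0.7],[0,0,0.3],[0,0,0],[0,0,0]],"turn":[0,0,0,0,0,0,0]}' >/dev/null; python3 to.py 575.7 -19.2 22 9.9
```

```text
t 8.35 tcp [577.1 -18.3  25.8] yaw 9.93 tilt 0.06 F [ 1.  -0.6 -2.8] w 49.9 gf 33.1
slide cm [-0.07 -0.15  0.38] turn 0.03 after turn slide [-0.07 -0.15  0.38]
```

```bash
python3 -m creep '{"slide":[[0,-0.14,0.2],[0,0,0.1],[0,0,0.05],[0,0,0],[0,0,0]],"turn":[0,0,0,0,0]}' >/dev/null; python3 to.py 575.7 -19.2 22 9.9
```

```text
t 8.85 tcp [575.5 -18.4  22.1] yaw 9.92 tilt 0.04 F [ 1.  -0.  -0.7] w 50.0 gf 33.3
slide cm [-0.08  0.    0.01] turn 0.02 after turn slide [-0.08  0.    0.01]
```

```bash
python3 -m creep '{"slide":[[0.5,0,0],[0.5,0,0],[0.4,0,0],[0,0,0]],"turn":[0,0,0,0]}' >/dev/null; python3 to.py; python3 -m creep '{"slide":[[0.3,0,0],[0.3,0,0],[0.3,0,0],[0,0,0]],"turn":[0,0,0,0]}' >/dev/null; python3 to.py
```

```text
t 9.25 tcp [572.3  -3.7  21.7] yaw 9.98 tilt 0.06 F [ 1.3  0.7 -0.4] w 50.3 gf 33.3
t 9.65 tcp [571.1   4.7  21.7] yaw 9.95 tilt 0.03 F [-0.4 -0.5 -1.8] w 50.5 gf 33.3
```

```bash
python3 -m creep '{"slide":[[0.4,0,0],[0.4,0,0],[0.4,0,0],[0,0,0]],"turn":[0,0,0,0]}' >/dev/null; python3 to.py; python3 -m creep '{"slide":[[0.3,0,0],[0.3,0,0],[0.3,0,0],[0,0,0]],"turn":[0,0,0,0]}' >/dev/null; python3 to.py 560.2 69.5 21.7 9.9
```

```text
t 10.05 tcp [569.   16.8  21.8] yaw 9.96 tilt 0.03 F [ 0.2  0.1 -1.2] w 49.7 gf 33.3
t 10.45 tcp [567.5  25.4  21.8] yaw 9.95 tilt 0.03 F [-0.6  1.4 -0.9] w 49.7 gf 33.3
slide cm [4.47 0.04 0.02] turn 0.05 after turn slide [4.47 0.04 0.02]
```

```bash
for i in 1; do python3 -m creep '{"slide":[[0.2,0,0],[0.2,0,0],[0.2,0,0],[0,0,0]],"turn":[0,0,0,0]}' >/dev/null; python3 to.py; done; python3 -m creep '{"slide":[[0.2,0,0],[0.2,0,0],[0.2,0,0],[0,0,0]],"turn":[0,0,0,0]}' >/dev/null; python3 to.py 560.2 69.5 21.7 9.9
```

```text
t 10.85 tcp [566.5  31.1  21.8] yaw 9.93 tilt 0.02 F [-0.2 -0.1 -1.6] w 50.1 gf 33.3
t 11.25 tcp [565.5  37.1  21.8] yaw 9.94 tilt 0.02 F [ 0.3  1.6 -1.7] w 49.7 gf 33.3
slide cm [3.28 0.04 0.01] turn 0.04 after turn slide [3.28 0.04 0.01]
```

```bash
python3 -m creep '{"slide":[[0.2,0,0],[0.2,0,0],[0.2,0,0],[0,0,0]],"turn":[0,0,0,0]}' >/dev/null; python3 to.py 560.2 69.5 21.7 9.9
```

```text
t 11.65 tcp [565.3  42.3  22.1] yaw 9.9 tilt 0.1 F [ 2.  -1.9 -2. ] w 50.3 gf 33.2
slide cm [ 2.76 -0.04  0.03] turn 0.0 after turn slide [ 2.76 -0.04  0.03]
```

Ball contact seems to be starting (block at about y = -30 mm). Creeping on in smaller steps.

```bash
python3 -m creep '{"slide":[[0.1,0,0],[0,0,0]],"turn":[0,0]}' >/dev/null; python3 to.py; python3 -m creep '{"slide":[[0.1,0,0],[0,0,0]],"turn":[0,0]}' >/dev/null; python3 to.py 560.2 69.5 21.7 9.9
```

```text
t 11.85 tcp [565.2  42.9  22.1] yaw 9.89 tilt 0.13 F [ 2.5 -4.6 -1.5] w 49.8 gf 33.3
t 12.05 tcp [565.   43.8  22.1] yaw 9.88 tilt 0.12 F [ 2.2 -4.5 -0.9] w 50.1 gf 33.3
slide cm [ 2.61 -0.03  0.04] turn -0.02 after turn slide [ 2.61 -0.03  0.04]
```

```bash
python3 -m creep '{"slide":[[0.1,0,0],[0.1,0,0],[0,0,0]],"turn":[0,0,0]}' >/dev/null; python3 to.py; python3 -m creep '{"slide":[[0.1,0,0],[0.1,0,0],[0,0,0]],"turn":[0,0,0]}' >/dev/null; python3 to.py 560.2 69.5 21.7 9.9
```

```text
t 12.35 tcp [564.5  46.3  22.1] yaw 9.88 tilt 0.08 F [ 2.9 -2.3 -0.7] w 50.1 gf 33.2
t 12.65 tcp [564.   48.8  22. ] yaw 9.91 tilt 0.07 F [ 3.6 -2.  -1. ] w 49.8 gf 33.2
slide cm [ 2.1  -0.02  0.04] turn 0.01 after turn slide [ 2.1  -0.02  0.04]
```

```bash
python3 -m creep '{"slide":[[0.2,0,0],[0.2,0,0],[0.2,0,0],[0.2,0,0],[0.2,0,0],[0,0,0]],"turn":[0,0,0,0,0,0]}' >/dev/null; python3 to.py 560.2 69.5 21.7 9.9; python3 -m creep '{"slide":[[0.2,0,0],[0.2,0,0],[0.2,0,0],[0.2,0,0],[0.2,0,0],[0,0,0]],"turn":[0,0,0,0,0,0]}' >/dev/null; python3 to.py 560.2 69.5 21.7 9.9
```

```text
t 13.25 tcp [562.2  59.4  22. ] yaw 9.95 tilt 0.11 F [ 3.1 -0.3 -0.6] w 50.2 gf 33.3
slide cm [ 1.03 -0.02  0.03] turn 0.05 after turn slide [ 1.03 -0.02  0.03]
t 13.85 tcp [560.4  69.   22. ] yaw 9.95 tilt 0.09 F [ 4.  -0.5  0.3] w 49.7 gf 33.3
slide cm [ 0.06 -0.01  0.03] turn 0.05 after turn slide [ 0.06 -0.01  0.03]
```

```bash
python3 -m creep '{"slide":[[0.2,0,0],[0.2,0,0],[0.2,0,0],[0.2,0,0],[0,0,0]],"turn":[0,0,0,0,0]}' >/dev/null; python3 to.py ; python3 -m creep '{"slide":[[0.1,0,0],[0.1,0,0],[0.1,0,0],[0,0,0]],"turn":[0,0,0,0]}' >/dev/null; python3 to.py 560.2 69.5 21.7 9.9
```

```text
t 14.35 tcp [559.   76.7  22. ] yaw 9.94 tilt 0.07 F [3.  0.4 0.1] w 50.3 gf 33.4
t 14.75 tcp [558.6  79.2  22. ] yaw 9.93 tilt 0.05 F [ 4.  -1.7 -0.5] w 50.3 gf 33.4
slide cm [-0.98 -0.01  0.03] turn 0.03 after turn slide [-0.98 -0.01  0.03]
```

```bash
python3 -m creep '{"slide":[[0.1,0,0],[0.1,0,0],[0,0,0]],"turn":[0,0,0]}' >/dev/null; python3 to.py ; python3 -m creep '{"slide":[[0.1,0,0],[0.1,0,0],[0,0,0]],"turn":[0,0,0]}' >/dev/null; python3 to.py 560.2 69.5 21.7 9.9
```

```text
t 15.05 tcp [558.2  81.2  22. ] yaw 9.93 tilt 0.04 F [ 4.6 -1.1 -0.5] w 50.0 gf 33.4
t 15.35 tcp [557.8  83.6  22. ] yaw 9.94 tilt 0.08 F [ 4.8  0.4 -0. ] w 50.3 gf 33.4
slide cm [-1.43 -0.    0.03] turn 0.04 after turn slide [-1.43 -0.    0.03]
```

```bash
python3 -m creep '{"slide":[[0.1,0,0],[0.1,0,0],[0,0,0]],"turn":[0,0,0]}' >/dev/null; python3 to.py ; python3 -m creep '{"slide":[[0.1,0,0],[0,0,0]],"turn":[0,0]}' >/dev/null; python3 to.py
```

```text
t 15.65 tcp [557.3  86.1  21.9] yaw 9.95 tilt 0.13 F [4.1 3.  0.1] w 50.0 gf 33.5
t 15.85 tcp [557.   87.1  21.9] yaw 9.96 tilt 0.12 F [3.8 2.7 0.7] w 50.1 gf 33.5
```

```bash
python3 -m creep '{"slide":[[0.1,0,0],[0,0,0]],"turn":[0,0]}' >/dev/null; python3 to.py ; python3 -m creep '{"slide":[[0.1,0,0],[0,0,0]],"turn":[0,0]}' >/dev/null; python3 to.py 560.2 69.5 21.7 9.9
```

```text
t 16.05 tcp [556.7  87.6  21.9] yaw 9.95 tilt 0.06 F [4.6 1.9 0.1] w 50.2 gf 33.5
t 16.25 tcp [556.7  87.6  21.8] yaw 9.91 tilt 0.05 F [ 4.5  0.7 -0.2] w 50.0 gf 33.5
slide cm [-1.85  0.03  0.02] turn 0.01 after turn slide [-1.85  0.03  0.02]
```

```bash
python3 -m creep '{"slide":[[0.05,0,0],[0,0,0]],"turn":[0,0]}' >/dev/null; python3 to.py ; python3 -m creep '{"slide":[[0.05,0,0],[0,0,0]],"turn":[0,0]}' >/dev/null; python3 to.py 560.2 69.5 21.7 9.9
```

```text
t 16.45 tcp [556.7  87.7  21.9] yaw 9.89 tilt 0.09 F [ 5.1 -1.9  0.8] w 50.0 gf 33.5
t 16.65 tcp [556.7  87.7  21.9] yaw 9.87 tilt 0.14 F [ 4.8 -2.9  1.4] w 50.1 gf 33.6
slide cm [-1.86  0.03  0.03] turn -0.03 after turn slide [-1.86  0.03  0.03]
```

Run:
```python
from workcell import cams
import cv2,numpy as np
s=cams.snapshot("scene"); w=cams.snapshot("wrist")
r=lambda im,x,y,w,h,k: cv2.resize(im[y:y+h,x:x+w],None,fx=k,fy=k,interpolation=cv2.INTER_CUBIC)
cv2.imwrite("pics/z3.png",np.hstack([r(s["pixels"],110,190,130,130,3.0),cv2.resize(w["pixels"][190:384,130:380],(400,390))]))
```

```text
(no output)
```

View pics/z3.png

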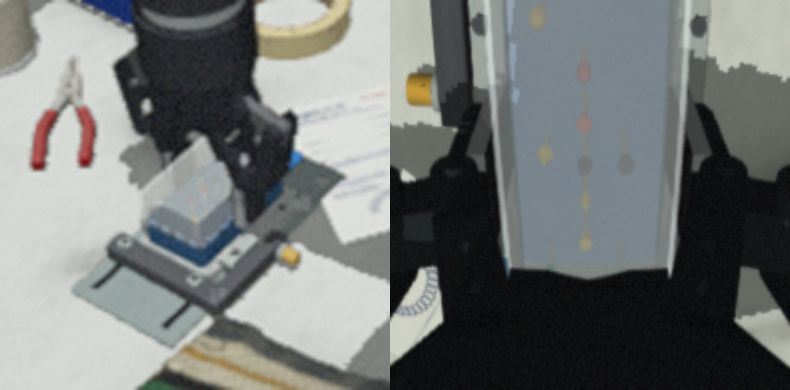

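The left crop shows the shoe's leading end up against the dark bracket with the lid shut. The right crop (wrist) shows the block between the fingers and centred between the rails. Travel stopped dead at TCP y = 87.7 mm, after a forward pull at 86–87 mm, so it is clicked in. Releasing now.

```bash
python3 -m creep '{"slide":[[-0.1,0,0],[0,0,0],[0,0,0]],"turn":[0,0,0]}' >/dev/null; python3 to.py; python3 -m creep '{"slide":[[0,0,0],[0,0,0],[0,0,0],[0,0,0],[0,0,0],[0,0,-2],[0,0,-3],[0,0,-3.5],[0,0,-3.5],[0,0,-2],[0,0,0]],"turn":[0,0,0,0,0,0,0,0,0,0,0]}' 1 20 >/dev/null; python3 to.py
python3 - <<'E'
from workcell import cams,readout
import cv2,numpy as np
o=readout.get_obs(); print(o["joints"].round(3))
w=cams.snapshot("wrist"); w["tcp"]=o["tcp_pos"]; w["rot"]=o["tool_rot"]
np.save("pics/w4.npy",w,allow_pickle=True); cv2.imwrite("pics/w4.png",w["pixels"]); print(w["T_tool_cam"],w["fx"],w["fy"],w["cx"],w["cy"])
E
```

```text
t 17.05 tcp [556.7  87.7  21.8] yaw 9.9 tilt 0.03 F [ 5.2 -0.7  1.4] w 49.8 gf 33.5
t 18.15 tcp [558.9  88.3 165.3] yaw 9.93 tilt 0.38 F [ 0.6 -0.4 -0.9] w 85.3 gf 0.0
[ 0.157  0.359 -0.171  1.034  0.     1.554]
[[-7.85487596e-04 -9.55474588e-01 -2.95072356e-01  7.53336811e-02]
 [ 9.99999683e-01 -7.87875481e-04 -1.10794339e-04 -9.04255506e-07]
 [-1.26619099e-04 -2.95072350e-01  9.55474904e-01 -1.42153724e-01]
 [ 0.00000000e+00  0.00000000e+00  0.00000000e+00  1.00000000e+00]] 297.3186396354542 297.3186396354542 253.75819801998247 189.6444021065112
```

View pics/w4.png

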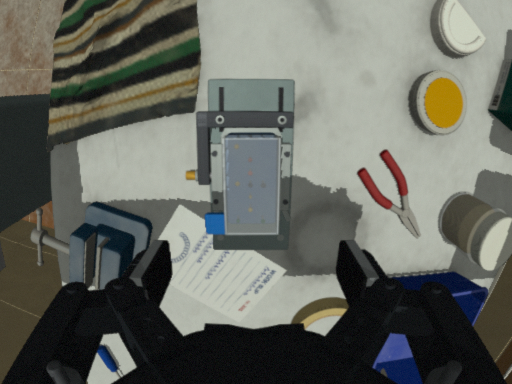

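The wrist view shows the block seated against the bracket with the lid shut, and the tab free at (215,224). Measuring the tab.

```bash
cat >> h.py <<'E'
def wray(w,uv):
    uv=np.atleast_2d(uv).astype(float); p=(uv-[w["cx"],w["cy"]])/w["fx"]; th=np.linalg.norm(p,axis=1)
    d=np.c_[p*(np.sin(th)/th)[:,None],np.cos(th)]; T=w["T_tool_cam"]; Rt=R.from_rotvec(w["rot"]).as_matrix()
    return w["tcp"]+Rt@T[:3,3], d@(Rt@T[:3,:3]).T
def wplane(w,uv,z):
    o,d=wray(w,uv); return o+d*((z-o[2])/d[:,2])[:,None]
O=np.array([560.2,69.5]); a=np.radians(9.9); MD=np.array([[np.cos(a),np.sin(a)],[-np.sin(a),np.cos(a)]])
def indock(P): return (P[:,:2]*1000-O)@MD.T
E
python3 - <<'E'
from h import *
w=np.load("pics/w4.npy",allow_pickle=True).item()
c,_=blob(w,(100,150,80),(120,255,255),(195,205,40,40)); print(cen(c),c.min(0),c.max(0))
P=wplane(w,np.vstack([cen(c),c]),.0555); D=indock(P); print("tab cen",P[0]*1000,D[0],"ext",D.min(0),D.max(0))
print("body corners z=.033",indock(wplane(w,[(225,137),(281,137),(280,235),(225,234)],.033)))
print("lid corners z=.059",indock(wplane(w,[(222,129),(282,129),(281,236),(224,236)],.059)))
print("plate z=.005",indock(wplane(w,[(209,80),(295,80),(288,248),(214,248)],.005)))
E
```

```text
[214.47238956 222.97841365] [205 213] [223 234]
tab cen [529.68259538  47.96340272  55.5       ] [-33.7657477  -15.96907292] ext [-42.44857566 -27.32273967] [-25.46093561  -5.9819138 ]
body corners z=.033 [[-23.81921323  60.51144973]
 [ 28.14021857  60.43427252]
 [ 29.73500035 -39.40933582]
 [-26.6138143  -38.0875845 ]]
lid corners z=.059 [[-23.8770662   70.51390666]
 [ 26.30516549  70.42336511]
 [ 27.98308261 -27.81071062]
 [-25.01303227 -27.64088898]]
plate z=.005 [[-41.83092929 115.90753628]
 [ 44.46254686 115.79393409]
 [ 42.57304738 -69.98423881]
 [-42.9412531  -69.75666785]]
```

```bash
python3 -m creep '{"slide":[[0,0,0],[0,0,0],[0,0,0],[0,0,0],[0,0,0],[0,0,0],[0,0,0],[0,0,0],[0,0,0],[0,0,0],[0,0,0],[0,0,0]],"turn":[-8.2,-8.2,-8.2,-8.2,-8.2,-8.2,-8.2,-8.2,-8.2,-8.2,-8,0]}' 0.5 20 >/dev/null; python3 to.py 523.6 46.9 120 99.9
```

```text
t 19.4 tcp [555.3  87.7 159.8] yaw 99.91 tilt 0.21 F [ 0.4  0.1 -0.6] w 42.8 gf 0.0
slide cm [ 3.81 -3.48  4.  ] turn 0.01 after turn slide [ 3.81 -3.48  4.  ]
```

```bash
python3 -m creep '{"slide":[[1.3,-1.2,1],[1.3,-1.2,1.5],[1.2,-1.1,1.5],[0,0,0],[0,0,0],[0,0,0]],"turn":[0,0,0,0,0,0]}' >/dev/null; python3 to.py 523.6 46.9 49 99.9
python3 - <<'E'
from workcell import cams,readout
from h import *
o=readout.get_obs(); w=cams.snapshot("wrist"); w["tcp"]=o["tcp_pos"]; w["rot"]=o["tool_rot"]
np.save("pics/w5.npy",w,allow_pickle=True); cv2.imwrite("pics/w5.png",w["pixels"])
c,m=blob(w,(100,150,80),(120,255,255),(170,150,180,150)); print(cen(c),c.min(0),c.max(0),cv2.contourArea(c.astype(np.int32)))
P=wplane(w,np.vstack([cen(c),c]),.0555); D=indock(P); print("tab",P[0]*1000,D[0],D.min(0),D.max(0))
E
```

```text
t 20.0 tcp [526.4  47.5 122.4] yaw 99.89 tilt 0.1 F [0.3 1.1 0.7] w 42.7 gf 0.0
slide cm [ 0.3  -0.01  7.34] turn -0.01 after turn slide [ 0.3  -0.01  7.34]
[253.64814815 207.81362007] [240 197] [267 219] 558.0
tab [530.0005746   47.93564186  55.5       ] [-33.4572763  -16.05109028] [-42.04376567 -26.32498284] [-24.30332877  -6.01362747]
```

View pics/w5.png

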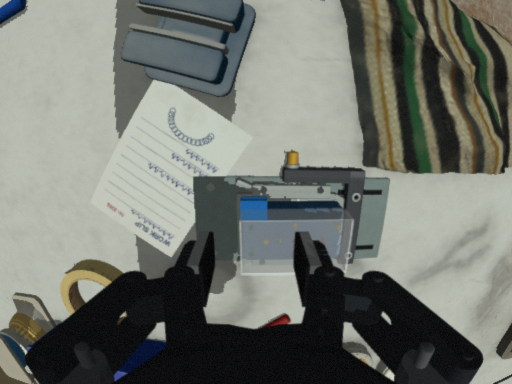

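The tab is centred between the fingers at column 254 (240–267), within 0.3 mm along y. Descending over it and pinching.

```bash
python3 -m creep '{"slide":[[0.2,0,1],[0,0,2],[0,0,2],[0,0,1.5],[0,0,0.8],[0,0,0],[0,0,0]],"turn":[0,0,0,0,0,0,0]}' >/dev/null; python3 to.py 523.6 46.9 49 99.9
```

```text
t 20.75 tcp [523.6  46.7  49.1] yaw 99.93 tilt 0.03 F [-0.2 -0.  -0.1] w 42.6 gf 0.0
slide cm [-0.    0.02  0.01] turn 0.03 after turn slide [-0.    0.02  0.01]
```

```bash
python3 -m creep '{"slide":[[0,0,0],[0,0,0],[0,0,0],[0,0,0]],"turn":[0,0,0,0]}' 0.27 20 >/dev/null; python3 to.py;  python3 -m creep '{"slide":[[0,0,0],[0,0,0],[0,0,0],[0,0,0]],"turn":[0,0,0,0]}' 0.1 20 >/dev/null; python3 to.py 523.6 46.9 49 99.9
```

```text
t 21.15 tcp [523.5  46.5  49.2] yaw 99.92 tilt 0.04 F [-0.1  0.   0.2] w 23.5 gf 0.0
t 21.55 tcp [523.2  46.5  48.8] yaw 99.92 tilt 0.0 F [-0.2  0.  -0.1] w 19.3 gf 20.4
slide cm [-0.04  0.03 -0.02] turn 0.02 after turn slide [-0.04  0.03 -0.02]
```

```bash
python3 -m creep '{"slide":[[-0.29,0,-0.67],[-0.33,0,-0.65],[-0.42,0,-0.6],[-0.46,0,-0.57],[-0.54,0,-0.5],[-0.57,0,-0.45],[0,0,0]],"turn":[0,0,0,0,0,0,0]}' >/dev/null; python3 to.py
```

```text
t 22.25 tcp [550.3  51.2  84. ] yaw 99.92 tilt 0.1 F [-1.5  0.9 -1.4] w 18.9 gf 21.1
```

```bash
python3 -m creep '{"slide":[[-0.63,0,-0.38],[-0.65,0,-0.32],[-0.69,0,-0.25],[-0.71,0,-0.18],[-0.73,0,-0.1],[-0.73,0,-0.02],[0,0,0]],"turn":[0,0,0,0,0,0,0]}' >/dev/null; python3 to.py
```

```text
t 22.95 tcp [591.2  58.4  95.7] yaw 99.92 tilt 0.07 F [-0.6 -0.6 -2.1] w 18.7 gf 19.8
```

```bash
python3 -m creep '{"slide":[[-0.73,0,0.05],[-0.72,0,0.13],[-0.7,0,0.21],[-0.68,0,0.28],[-0.64,0,0.34],[0,0,0],[0,0,0]],"turn":[0,0,0,0,0,0,0]}' >/dev/null; python3 to.py
python3 - <<'E'
from workcell import cams
import cv2,numpy as np
s=cams.snapshot("scene"); w=cams.snapshot("wrist")
r=lambda im,x,y,w,h,k: cv2.resize(im[y:y+h,x:x+w],None,fx=k,fy=k,interpolation=cv2.INTER_CUBIC)
cv2.imwrite("pics/z6.png",np.hstack([r(s["pixels"],110,170,130,130,3.0),cv2.resize(w["pixels"][190:384,130:380],(400,390))]))
E
```

```text
t 23.65 tcp [624.7  64.   85.7] yaw 99.91 tilt 0.07 F [-0.  -1.9  0.3] w 18.9 gf 19.9
```

View pics/z6.png

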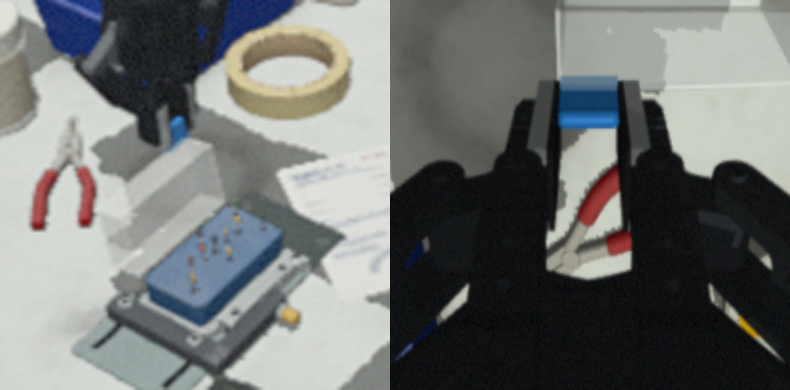

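The left crop shows the lid folded back past upright with the burs exposed and the shoe still against the bracket. On the right, the tab is still between the pads. Releasing and rising.

```bash
python3 -m creep '{"slide":[[0,0,0],[0,0,0],[0,0,0],[0,0,0],[0,0,-1],[0,0,-2],[0,0,-3],[0,0,-3],[0,0,-2],[0,0,0],[0,0,0]],"turn":[0,0,0,0,0,0,0,0,0,0,0]}' 0.5 20 >/dev/null; python3 to.py
python3 - <<'E'
from workcell import cams,readout
from h import *
o=readout.get_obs(); w=cams.snapshot("wrist"); w["tcp"]=o["tcp_pos"]; w["rot"]=o["tool_rot"]
s=cams.snapshot("scene")
c,m=blob(w,(100,150,60),(120,255,255),(190,150,130,110)); print(cen(c),c.min(0),c.max(0))
print("tab in dock at z .085-.095",indock(wplane(w,cen(c),.090)))
r=lambda im,x,y,w,h,k: cv2.resize(im[y:y+h,x:x+w],None,fx=k,fy=k,interpolation=cv2.INTER_CUBIC)
cv2.imwrite("pics/z7.png",np.hstack([r(s["pixels"],110,170,130,130,3.0),cv2.resize(w["pixels"][110:304,130:380],(400,390))]))
E
```

```text
t 24.85 tcp [624.2  64.2 196.2] yaw 99.92 tilt 0.08 F [-1.1 -0.3 -0.6] w 42.6 gf 0.0
[253.56551724 184.54252874] [243 181] [264 188]
tab in dock at z .085-.095 [[ 59.04607566 -16.42427972]]
```

View pics/z7.png

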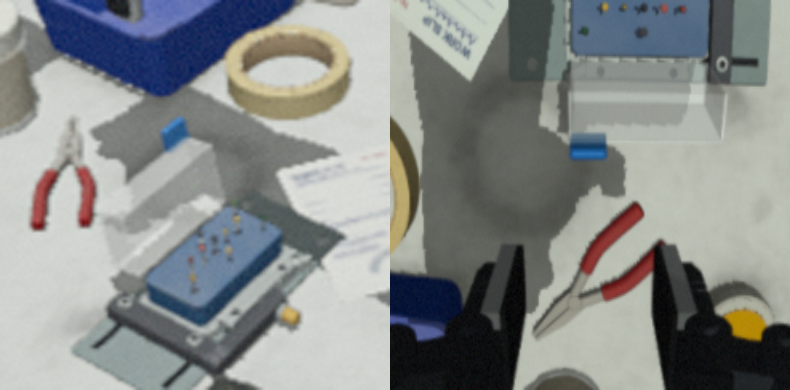

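The lid stays open at about 1.75 rad. The tab's y is -16.4 mm against -16.1 before, so the block has not moved, and the gripper is clear.

```bash
python3 -c "
from workcell import manip
print(manip.sign_off())"
```

```text
the job is handed in; nothing more can be done
None
```

I handed the job in at about 25 s: the bur block is pushed home against the stop with the ball clicked in (judged from the feel of the push, since the ball can't be read directly), and the lid is folded back to about 1.75 rad. The push reading stayed under about 6 N and I saw no other item move; the hand-in returned no verdict.

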